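# Load the cut block into the clamping cradle and close the clamp

## Task

Three offcuts of the same pine stick lie on the table. Lay the middle-length one, the one that fits lengthwise between the low rails of the plywood clamping cradle, flat inside those rails and let go; then push the raised clamp arm all the way down until its rubber foot rests on the block.

Things in the scene. Friction and masses are not known exactly. Their poses are not given: they have to be found in the camera images.
- blank: The pine block to load: plain light wood, 90 (x) x 45 (y) x 35 mm high, loose, 55 to 115 g. Origin: centre of its underside; z up. The two other offcuts have the same 45 x 35 mm section but are 50 and 140 mm long; the three lie side by side to the robot's right, in any order, at least 30 mm free beside each long side.
- jig: Clamping cradle, fixed: plywood base, x -80 to +220, y +-65, 18 mm thick. Origin: on the table under the middle of the bed; z up. The bed is the base's top (z 18 mm) inside a frame of wooden rails 8 mm high, 12 thick, 112 (x) by 67 mm (y) inside: the block lies lengthwise along x, 11 mm to spare all round. The clamp's hinge pin is at x 190, z 80 mm, along y, between steel cheeks 92 mm high.
- clamp (a joint): Clamp arm angle (rad): 0 = level, pointing from the hinge to the cradle's -x, over the bed; grows as the arm is raised. Starts at 1.0 to 1.2, clear of the space over the bed. Stiff friction hinge (0.2 N m, no spring): the arm stays where left. On the block it stops at about 0.02. The rubber foot hangs below the arm, 165 mm from the hinge.
- clamp_press (a point): Where to push: centre of the upper face of the steel press plate (56 mm along the arm, 44 wide), 150 mm from the hinge. The arm is a bar 12 mm thick, 20 wide, flush with the plate, 178 mm from hinge to end. Arm level: this point is at x 40, y 0, z 86 mm of the cradle. Arm raised: the face looks up and to the cradle's +x. 3 to 10 N pushes it down.

How it is judged:
By the outcome, as a careful person would: the job done as asked, in the order asked, and still so for the second after the job is handed in, with the robot touching nothing.
It also fails if it takes over 64 s, if anything falls off the work surface, if the arm or the gripper's body presses on something with over 40 N, if the wrist force passes 120 N, or if a joint passes its speed limit or range.

## Robot

A 6-joint arm with a two-finger parallel gripper is mounted at the origin on the work surface. World frame = base frame: x ahead of the robot, y to its left, z up, the work surface at z = 0. Lengths are in m, angles in rad, forces in N, time in s.
With the tool pointing down it reaches from about 0.3 to 0.85 m from the base axis. Payload 4.2 kg.
Tool frame: the origin (TCP) lies between the finger pads; the fingertips stand 8 mm ahead of it and the grasp point (between the pads) lies 11 mm behind it; z points along the fingers, y is the direction in which the jaws open and shut (so a half turn about z gives the same grasp; the last joint's range is limited). The gripper opens to 91 mm and grips with 3 to 60 N. Pads are 32 mm wide; open, the fingers measure 118 mm over their backs; the gripper's body (76 mm by 178 mm) begins 60 mm behind the grasp point.
Start: joints at [-1.367, 0.32, 1.565, -0, 1.257, -0.02], TCP at [0.128, -0.561, 0.222] pointing down, gripper open.
Joint ranges: [-3.11, 3.11], [-0.84, 2.01], [0.21, 2.61], [-1.34, 4.49], [0.05, 2.63], [-2.56, 2.56]. Speed limits (rad/s): [2.57, 2.57, 3.14, 3.14, 3.14, 3.14].

## Interface

Orientations are given as a 3x3 rotation matrix whose columns are the frame's x, y, z axes.
In Python, from workcell import * gives the robot as it stands. Calls block until the motion is done:
- move_ptp(position, orientation): joint-space move of the TCP to a pose.
- servo_line(position, velocity=0.15, rot=None, threshold=None): straight line of the TCP; rot=None keeps the orientation; velocity is the mean speed in m/s. With threshold (N) it stops when the force on the tool has changed by that much, and returns True; else False.
- goto_joints(angles): joint-space move.
- move_gripper(opening, effort=None): finger opening in m; effort is the grip in N (None keeps the last); returns when the fingers have stopped.
- dwell(seconds).
- ik(position, orientation): joint angles nearest the present ones, or None.
- observe(): the state.
- snapshot(name): name is "scene" or "top" or "wrist"; returns a dict with "frame" (480x640x3 uint8, red, green, blue), "depth" (480x640 float32, m along the optical axis (not along the pixel's ray), 0 where there is no reading), "camera_matrix" (3x3 intrinsics, pixels), "dist" ([k1, k2, p1, p2, k3] as OpenCV has them; the pictures are not rectified), "pose" (4x4, takes a point from camera to world coordinates). Camera axes: x right, y up, looking along -z (the intrinsics and any distortion apply to the point x, -y, -z); pixel columns grow to the right and rows downward; lengths in m; the calibration is good to about 2 mm. A picture is of the moment at which its call begins.
A pose or a line that the arm cannot do raises MotionError and nothing moves.
- job_done(): hands the job in, once; it reports no verdict.
Trained networks look in a picture, given as the dict that the camera call returned (one of the last four; its "shot" number tells which), for a name from the list of things; names that differ only in an ending like _2 or _b are one class to them, and where a whole thing is asked for, a point or a joint stands for the part that bears it (a point fixed in the world has none). Each returns a list of dicts, best first, with "p" (0 to 1); they miss things now and then, are a little off and sometimes report something else, mostly with a low value. They report only what shows in the picture. A call takes as long as a camera call.
- look_for(name, picture): "location" ([x, y, z] in m, in world coordinates, good to about 4 mm: the middle of the surface that is visible of it).
- masks_of(name, picture): "pixels" (480x640 bool, what is visible of it).
The state is a dict: "clock": time; "joints": joint angles; "dq": joint speeds; "tau": joint torques, N m; "tool_pos": TCP position; "ee_rot": TCP orientation; "wrist_force": force on the tool from outside, world axes, zero at the start; "torque": the same for the moment, N m; "width": finger opening in m.
Only numpy, scipy, OpenCV 4.12 (cv2) and the standard library are available. Lean on these libraries where they do the work, as an engineer would, in place of code of your own. Each camera call takes 0.05 s, during which the arm holds its last target.

## Working session

There is one attempt and no reset: what is moved stays moved. The work goes in short steps, each a Python script; the robot and the scene stay as the last script left them, time stands still between calls to the robot, and variables do not carry over. Pictures are saved under pics/ and viewed, and the job is handed in when it is done.

```bash
mkdir -p pics; python3 - <<'E'
from workcell import *
import cv2, numpy as np
print(observe()['clock'])
for c in ("scene","top"):
    s=snapshot(c); cv2.imwrite(f"pics/{c}0.png",s["frame"][:,:,::-1]); np.savez(f"{c}0.npz",**{k:s[k] for k in("frame","depth","camera_matrix","dist","pose")})
    print(c,s["dist"],s["pose"].round(3).tolist())
    for n in("blank","jig","clamp","clamp_press"):
        print(n,[(np.round(d["location"],3).tolist(),round(d["p"],2)) for d in look_for(n,s)])
        m=masks_of(n,s)
        print([(round(d["p"],2),int(d["pixels"].sum())) for d in m])
        np.savez(f"m_{c}_{n}.npz",*[d["pixels"] for d in m])
print(observe()['clock'])
E
```

```text
0.0
scene [-0.09646924  0.          0.          0.          0.        ] [[-0.172, -0.54, 0.824, 1.356], [0.985, -0.102, 0.139, 0.079], [0.009, 0.836, 0.549, 0.604], [0.0, 0.0, 0.0, 1.0]]
blank [([0.553, -0.258, 0.036], 0.76)]
[(0.89, 1095)]
jig [([0.654, 0.16, 0.02], 0.63)]
[(0.81, 10152)]
clamp [([0.657, 0.156, 0.186], 0.61)]
[(0.6, 2259)]
clamp_press [([0.655, 0.161, 0.191], 0.89)]
[(0.85, 2190)]
top [-0.11725327  0.          0.          0.          0.        ] [[-0.001, 0.998, -0.065, 0.496], [-1.0, -0.001, -0.001, -0.05], [-0.001, 0.065, 0.998, 1.262], [0.0, 0.0, 0.0, 1.0]]
blank [([0.532, -0.263, 0.035], 0.77)]
[(0.71, 1111)]
jig [([0.593, 0.167, 0.019], 0.84)]
[(0.66, 9037)]
clamp [([0.645, 0.162, 0.206], 0.63)]
[]
clamp_press [([0.64, 0.162, 0.209], 0.97)]
[(0.73, 845)]
0.9
```

View pics/scene0.png

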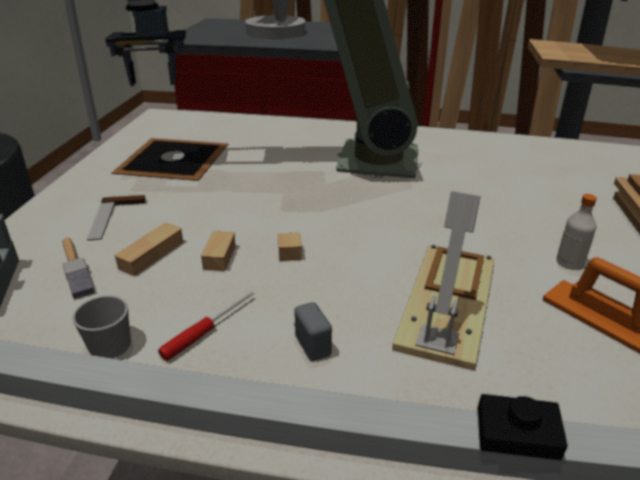

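View pics/top0.png

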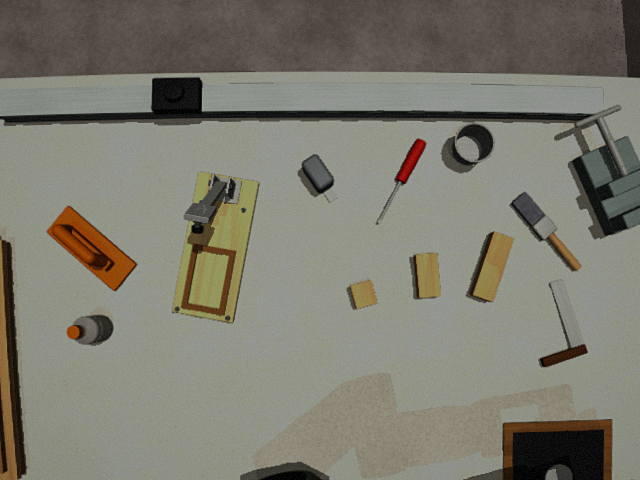

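The top view shows the middle block at about (427,275), with the 50 mm one at (362,293) and the 140 mm one at (492,267). The cradle is at about (215,247), with its rail frame at (209,280). The clamp arm is raised and leans from (230,188) to (200,225).

```bash
cat > h.py <<'E'
import numpy as np, cv2
def rays(px,s):
    n=cv2.undistortPoints(np.asarray(px,float).reshape(-1,1,2),s["camera_matrix"],s["dist"]).reshape(-1,2)
    d=np.c_[n[:,0],-n[:,1],-np.ones(len(n))]@s["pose"][:3,:3].T
    return d
def onplane(px,s,z):
    d=rays(px,s);o=s["pose"][:3,3]
    return o+d*((z-o[2])/d[:,2])[:,None]
def cloud(s,mask=None):
    D=s["depth"]; m=D>0
    if mask is not None:m&=mask
    v,u=np.nonzero(m)
    return s["pose"][:3,3]+rays(np.c_[u,v],s)*D[v,u][:,None],u,v
def proj(P,s):
    T=np.linalg.inv(s["pose"]);c=np.asarray(P)@T[:3,:3].T+T[:3,3]
    c=c*[1,-1,-1]
    return cv2.projectPoints(c.reshape(-1,1,3),np.zeros(3),np.zeros(3),s["camera_matrix"],s["dist"])[0].reshape(-1,2)
E
python3 - <<'E'
from h import *
for c in("top","scene"):
    s=dict(np.load(c+"0.npz"))
    for n in("blank","jig"):
        m=np.load(f"m_{c}_{n}.npz")["arr_0"]
        P,u,v=cloud(s,m)
        print(c,n,len(P),u.mean(),v.mean(),np.percentile(P[:,2],[5,25,50,75,95]).round(3))
        zt=.035 if n=="blank" else .018
        if n=="blank":
            k=abs(P[:,2]-zt)<.006
            r=cv2.minAreaRect((P[k][:,:2]*1000).astype(np.float32)); print("top pts",r)
        else:
            k=abs(P[:,2]-zt)<.012
            r=cv2.minAreaRect((P[k][:,:2]*1000).astype(np.float32)); print("pts",r, cv2.boxPoints(r).round(0).tolist())
s=dict(np.load("top0.npz"))
f=s["frame"][:,:,::-1]
cv2.imwrite("pics/topjig.png",cv2.resize(f[160:335,160:275],None,fx=3.4,fy=3.4,interpolation=cv2.INTER_CUBIC))
cv2.imwrite("pics/topblk.png",cv2.resize(f[220:320,340:520],None,fx=4,fy=4,interpolation=cv2.INTER_CUBIC))
E
```

```text
top blank 1107 426.4435411020777 274.84372177055104 [0.004 0.031 0.033 0.035 0.038]
top pts ((528.8704833984375, -265.84051513671875), (90.21236419677734, 46.6982536315918), 4.82850980758667)
top jig 9003 215.12951238476063 245.94079751194047 [0.013 0.016 0.019 0.023 0.21 ]
pts ((591.5498046875, 174.83920288085938), (134.08932495117188, 299.7431640625), 79.89016723632812) [[432.0, 135.0], [727.0, 83.0], [751.0, 215.0], [456.0, 267.0]]
scene blank 1091 218.43904674610448 250.69385884509623 [0.006 0.019 0.034 0.035 0.036]
top pts ((533.1697998046875, -264.6439208984375), (95.8660659790039, 45.72771072387695), 4.324888229370117)
scene jig 10114 448.4770614989124 294.9637136642278 [0.014 0.018 0.019 0.068 0.216]
pts ((594.5328979492188, 174.31520080566406), (130.82656860351562, 302.3209533691406), 79.89107513427734) [[434.0, 136.0], [732.0, 83.0], [755.0, 212.0], [457.0, 265.0]]
```

```bash
ls .
```

```text
h.py
m_scene_blank.npz
m_scene_clamp.npz
m_scene_clamp_press.npz
m_scene_jig.npz
m_top_blank.npz
m_top_clamp.npz
m_top_clamp_press.npz
m_top_jig.npz
pics
scene0.npz
top0.npz
```

```bash
cat >> h.py <<'E'
def Rz(a): c,s=np.cos(a),np.sin(a); return np.array([[c,-s,0],[s,c,0],[0,0,1.]])
JO=np.array([.524,.187,0]);JA=np.deg2rad(-10.1)
def jig2w(p): return JO+np.asarray(p,float)@Rz(JA).T
def rect(x0,x1,y0,y1,z): return np.array([[x0,y0,z],[x1,y0,z],[x1,y1,z],[x0,y1,z]],float)
def draw(img,P,s,col,off,k):
    q=(proj(P,s)-off+.5)*k-.5
    cv2.polylines(img,[np.round(q*16).astype(np.int32)],True,col,1,cv2.LINE_AA,4)
E
cat > ov.py <<'E'
from h import *
def ov(name,c,box,k,B):
    s=dict(np.load(c+".npz"));x0,y0,x1,y1=box
    im=cv2.resize(np.ascontiguousarray(s["frame"][y0:y1,x0:x1,::-1]),None,fx=k,fy=k,interpolation=cv2.INTER_CUBIC)
    o=np.array([x0,y0])
    draw(im,jig2w(rect(-.08,.22,-.065,.065,.018)),s,(255,0,0),o,k)
    draw(im,jig2w(rect(-.068,.068,-.0455,.0455,.026)),s,(0,0,255),o,k)
    draw(im,jig2w(rect(-.056,.056,-.0335,.0335,.018)),s,(0,255,0),o,k)
    bx,by,ba=B
    for z in(.0,.035): draw(im,np.array([bx,by,0])+rect(-.045,.045,-.0225,.0225,z)@Rz(ba).T,s,(255,0,255),o,k)
    cv2.imwrite(f"pics/{name}.png",im)
if __name__=="__main__":
    B=(.530,-.265,np.deg2rad(4.6))
    ov("ovj","top0",(160,160,275,335),3.4,B); ov("ovb","top0",(380,230,480,310),6,B); ov("ovs","scene0",(180,180,520,380),2.3,B)
E
python3 ov.py
```

```text
(no output)
```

View pics/ovj.png

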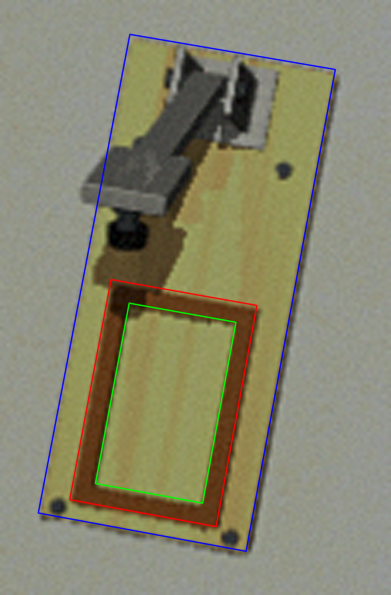

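View pics/ovb.png

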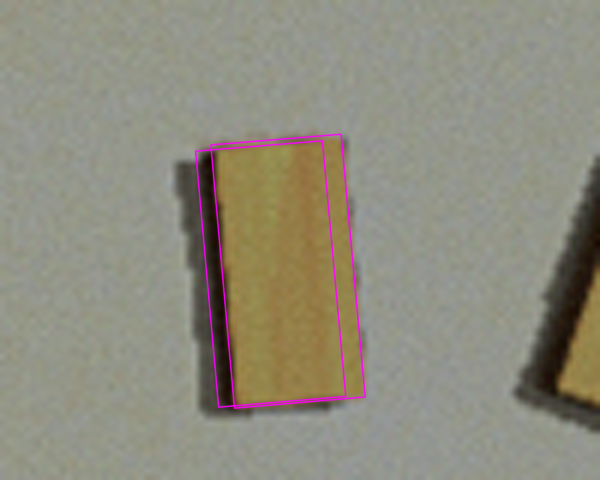

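View pics/ovs.png

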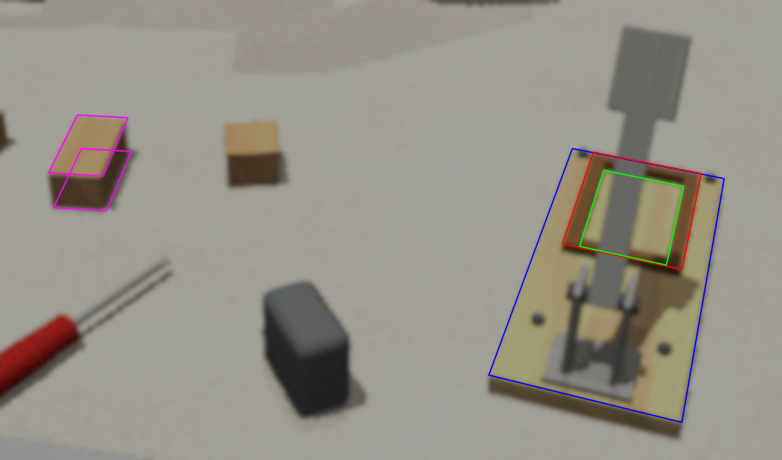

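The overlays agree: the cradle is at (0.524, 0.187) with yaw −10.1°, and the block is at (0.530, −0.265) with yaw 4.6°. Next is the pick.

```bash
cat >> h.py <<'E'
def down(a,flip=False):
    R=Rz(a)@np.diag([-1.,1,-1]);
    return R@np.diag([-1.,-1,1]) if flip else R
E
python3 - <<'E'
from workcell import *
from h import *
o=observe();q0=np.array(o["joints"]);print(np.round(o["ee_rot"],2).tolist())
a=np.deg2rad(4.6)
for f in(0,1):
    for p,y in(((.53,-.265,.2),a),(jig2w([0,0,.2]),JA),(jig2w([.15,0,.33]),JA),(jig2w([.05,0,.08]),JA)):
        q=ik(list(p),down(y,f)); print(f,None if q is None else np.round(q,2))
E
```

```text
[[0.98, 0.22, 0.0], [0.22, -0.98, -0.0], [0.0, 0.0, -1.0]]
0 [-0.48  0.36  1.56 -0.    1.22 -2.13]
0 [ 0.32  0.31  1.64 -0.    1.19 -1.07]
0 [ 0.22  0.48  1.05 -0.    1.61 -1.18]
0 [ 0.28  0.48  1.7  -0.    0.96 -1.11]
1 [-0.48  0.36  1.56 -0.    1.22  1.01]
1 [ 0.32  0.31  1.64 -0.    1.19  2.07]
1 [ 0.22  0.48  1.05 -0.    1.61  1.97]
1 [ 0.28  0.48  1.7  -0.    0.96  2.03]
```

```bash
python3 - <<'E'
from workcell import *
from h import *
R=down(np.deg2rad(4.6),True); R2=down(JA,True)
move_gripper(.088)
move_ptp([.53,-.265,.12],R)
servo_line([.53,-.265,.021],velocity=.1)
move_gripper(.03,20); print("width",observe()["width"])
servo_line([.53,-.265,.16],velocity=.15)
print("width",observe()["width"],observe()["wrist_force"])
p=jig2w([0,0,.16]); move_ptp(list(p),R2)
o=observe();print(o["clock"],o["width"],np.round(o["tool_pos"],4))
for c in("wrist","scene","top"):
    s=snapshot(c); cv2.imwrite(f"pics/{c}1.png",s["frame"][:,:,::-1]); np.savez(f"{c}1.npz",**{k:s[k] for k in("frame","depth","camera_matrix","dist","pose")})
E
```

```text
width 0.044684266602181937
width 0.04456493438423138 [ 0.23858346 -0.69617713 -1.5084034 ]
7.6333 0.044839040750010134 [0.5243 0.1862 0.1599]
```

View pics/scene1.png

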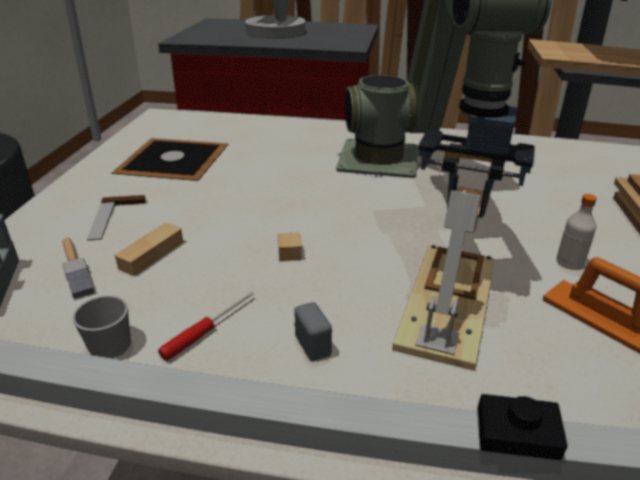

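View pics/wrist1.png

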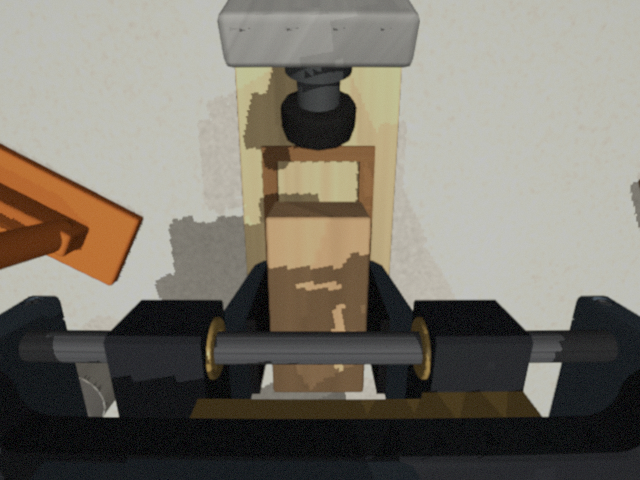

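The wrist view shows the block gripped level and aligned with the rails (rail frame around (318,150)). The camera housing seems to be on the clamp side, so I'll check its position and clearance before going down.

```bash
python3 - <<'E'
from h import *
s=dict(np.load("wrist1.npz"));c=s["pose"][:3,3];print("cam jig",((c-JO)@Rz(JA)).round(3),s["pose"][:3,2])
P,u,v=cloud(s)
Pj=(P-JO)@Rz(JA)
for (a,b) in((318,40),(318,120),(250,40),(390,40),(318,225),(318,205),(270,210),(365,210),(318,150),(318,140),(318,375)):
    i=np.argmin((u-a)**2+(v-b)**2);print(a,b,Pj[i].round(4))
E
```

```text
cam jig [ 0.083 -0.001  0.323] [ 0.28674439 -0.051211    0.95663739]
318 40 [ 0.1013 -0.0012  0.2352]
318 120 [ 0.0846 -0.0012  0.2217]
250 40 [0.1012 0.0136 0.2361]
390 40 [ 0.1013 -0.0169  0.2355]
318 225 [ 0.0427 -0.0012  0.1749]
318 205 [ 0.0462 -0.0012  0.1515]
270 210 [0.0457 0.0209 0.1597]
365 210 [ 0.0461 -0.0226  0.1614]
318 150 [ 0.0766 -0.0012  0.2182]
318 140 [ 0.0794 -0.0012  0.22  ]
318 375 [-0.0329 -0.0011  0.1747]
```

The camera sits at cradle x ≈ +83 mm. On the way down it would pass close to the raised foot at x ≈ 77–105 mm. I'll turn the tool half a turn, which gives the same grasp, so the camera is on the free side.

```bash
python3 - <<'E'
from workcell import *
from h import *
R=down(JA,False)
servo_line(list(jig2w([-.06,0,.2])),velocity=.15)
move_ptp(list(jig2w([-.06,0,.2])),R)
servo_line(list(jig2w([0,0.001,.12])),velocity=.15)
servo_line(list(jig2w([0,0.001,.046])),velocity=.1)
print(servo_line(list(jig2w([0,0.001,.035])),velocity=.02,threshold=3))
o=observe();print(o["clock"],o["width"],np.round(o["tool_pos"],4),np.round(o["wrist_force"],2))
s=snapshot("wrist");cv2.imwrite("pics/wrist2.png",s["frame"][:,:,::-1])
s=snapshot("top");cv2.imwrite("pics/top2.png",s["frame"][160:340,100:340,::-1])
E
```

```text
True
13.2 0.04485262221942733 [0.5245 0.1881 0.0388] [0.69 0.84 3.77]
```

View pics/wrist2.png

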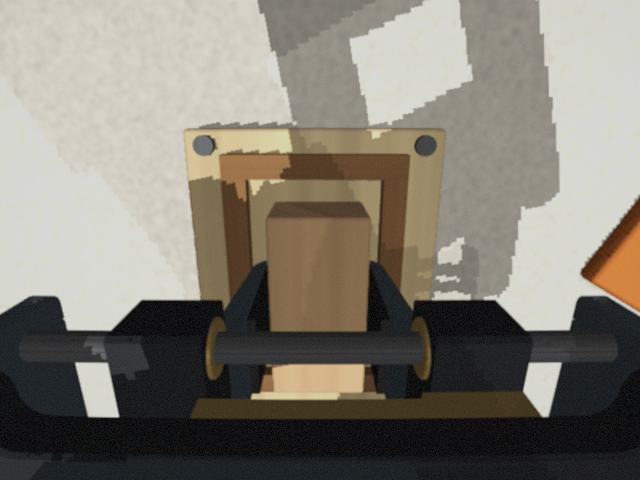

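The block sits inside the frame, with gaps of about 20 px on its left and 10–15 px on its right at (318,205–250). Contact came at z = 0.0388, which matches the bed height. Releasing now, then checking.

```bash
python3 - <<'E'
from workcell import *
from h import *
move_gripper(.062)
servo_line(list(jig2w([0,0.001,.12])),velocity=.12)
servo_line(list(jig2w([-.06,0,.30])),velocity=.2)
move_gripper(0)
o=observe();print(o["clock"],o["width"])
s=snapshot("wrist");cv2.imwrite("pics/wrist3.png",s["frame"][:,:,::-1])
for n in ("blank",):
    for d in masks_of(n,s):
        P,u,v=cloud(s,d["pixels"]);Pj=(P-JO)@Rz(JA);k=abs(Pj[:,2]-.053)<.008
        print(d["p"],k.sum(),np.median(Pj[:,2]),cv2.minAreaRect((Pj[k][:,:2]*1000).astype(np.float32)))
s=snapshot("scene");cv2.imwrite("pics/scene3.png",s["frame"][:,:,::-1])
for d in masks_of("clamp_press",s):
    P,u,v=cloud(s,d["pixels"]);Pj=(P-JO)@Rz(JA)
    k=(Pj[:,0]<.15);A=Pj[k];print(d["p"],k.sum()); f=np.polyfit(A[:,0],A[:,2],1);print("theta",np.arctan(-f[0]),A.min(0),A.max(0))
E
```

```text
16.7083 0.0005012179088123073
0.56 1974 0.053220475677331014 ((-0.9374771118164062, 0.19675254821777344), (89.76530456542969, 44.70889663696289), 0.8778895735740662)
0.57 1361
theta -0.193873398667226 [-0.25176048 -0.03320686 -0.00206381] [0.14991368 0.02154799 0.23786616]
```

View pics/wrist3.png

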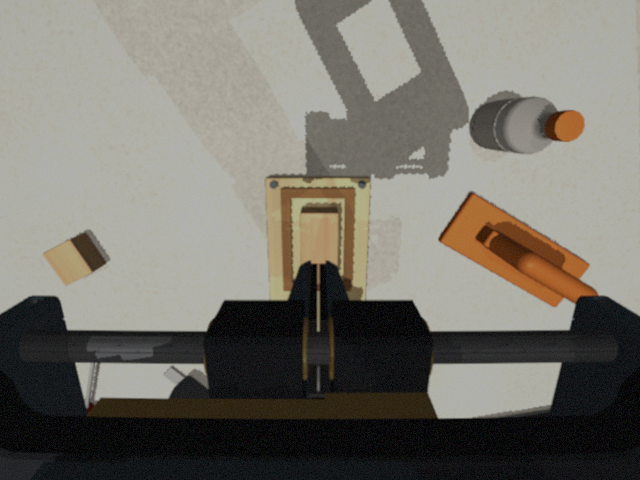

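View pics/scene3.png

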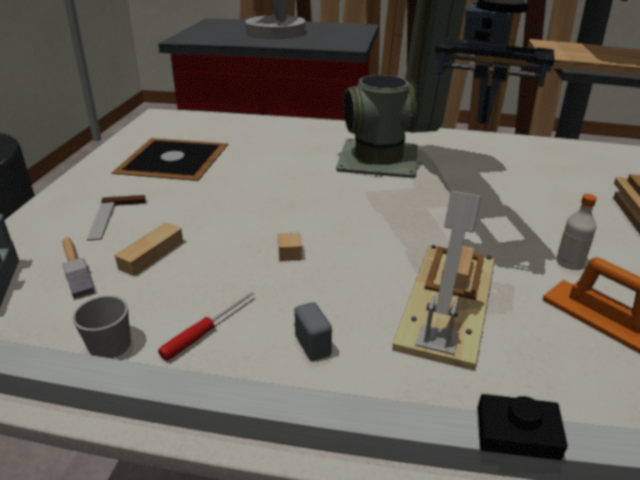

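Block lies centred (offset about 1 mm, yaw 0.9°) and flat, with its top at 53 mm. Next I push the clamp along its arc with the closed fingertips.

```bash
python3 - <<'E'
from workcell import *
from h import *
R=down(JA,False)
def tcp(th,r=.160,n=.006,hw=.016):
    x=.190-r*np.cos(th)+n*np.sin(th); z=.080+r*np.sin(th)+n*np.cos(th)
    return list(jig2w([x+hw,0,z+.008]))
p=tcp(1.22,n=.02)
servo_line(list(jig2w([-.02,0,.34])),velocity=.25)
servo_line([p[0],p[1],.34],velocity=.25)
servo_line(p,velocity=.2)
print(observe()["clock"],np.round(observe()["wrist_force"],2))
for th in np.arange(1.15,.14,-.1):
    h=servo_line(tcp(th),velocity=.07,threshold=20)
    o=observe();print(round(th,2),h,round(o["clock"],2),np.round(o["wrist_force"],1))
    if h:break
E
```

```text
18.8167 [-0.01 -0.35  0.63]
1.15 False 19.32 [ 0.3 -0.1  0.4]
1.05 False 19.7 [-0.5  0.1  0.2]
0.95 False 20.07 [ 0.5 -0.3 -0.1]
0.85 False 20.45 [-0.   0.1 -0.9]
0.75 False 20.82 [-0.3  0.3  0.4]
0.65 False 21.2 [ 0.1 -0.1  0.6]
0.55 False 21.57 [-0.4  0.1 -1.3]
0.45 False 21.95 [-0.3 -0.1  0.8]
0.35 False 22.32 [0.3 0.4 0.2]
0.25 False 22.7 [ 0.7 -0.1 -0.3]
0.15 False 23.07 [-0.6 -0.2  1.1]
```

```bash
python3 - <<'E'
from workcell import *
from h import *
s=snapshot("scene");cv2.imwrite("pics/scene4.png",cv2.resize(s["frame"][80:380,320:620,::-1],None,fx=2,fy=2))
s=snapshot("wrist");cv2.imwrite("pics/wrist4.png",s["frame"][:,:,::-1])
E
```

```text
(no output)
```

View pics/scene4.png

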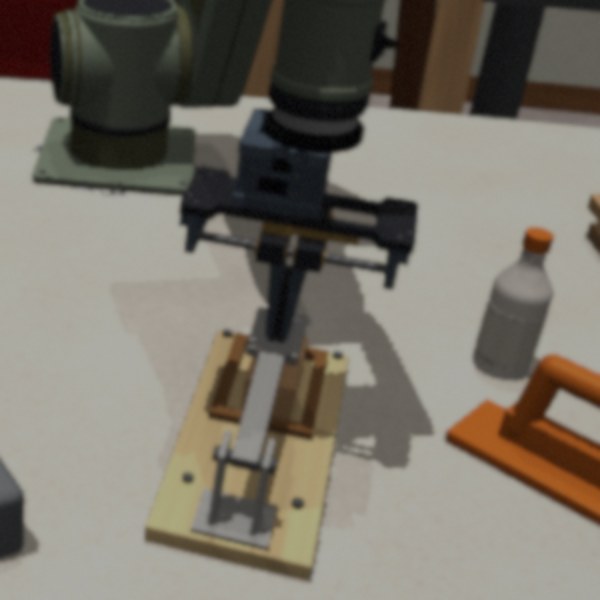

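View pics/wrist4.png

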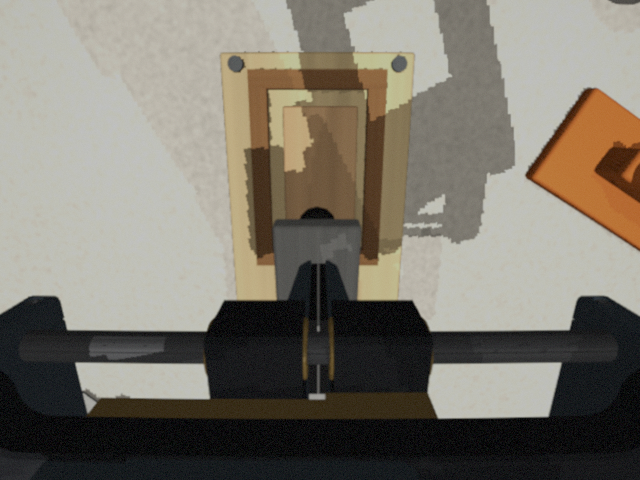

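The arm has come down with the fingertips and is nearly level, with the foot at about (318,213) over the block. I'll push until the foot stops firmly.

```bash
python3 - <<'E'
from workcell import *
from h import *
R=down(JA,False)
def tcp(th,r=.160,n=.006,hw=.016):
    x=.190-r*np.cos(th)+n*np.sin(th); z=.080+r*np.sin(th)+n*np.cos(th)
    return list(jig2w([x+hw,0,z+.008]))
servo_line(tcp(.08),velocity=.05,threshold=15)
h=servo_line(tcp(-.06),velocity=.02,threshold=12)
o=observe();print(h,o["clock"],np.round(o["wrist_force"],1),(np.array(o["tool_pos"])-JO)@Rz(JA))
dwell(.3);print(np.round(observe()["wrist_force"],1))
p=o["tool_pos"]; servo_line([p[0],p[1],.2],velocity=.15)
servo_line(list(jig2w([-.1,0,.3])),velocity=.2)
for c in("scene","top","wrist"):
    s=snapshot(c);b=s["frame"][:,:,::-1]
    if c=="scene":b=cv2.resize(b[180:380,380:520],None,fx=3,fy=3)
    if c=="top":b=cv2.resize(b[160:340,100:340],None,fx=3,fy=3)
    cv2.imwrite(f"pics/{c}5.png",b)
    P,u,v=cloud(s);Pj=(P-JO)@Rz(JA)
    k=(abs(Pj[:,1])<.008)&(Pj[:,0]>.025)&(Pj[:,0]<.17)&(Pj[:,2]>.065)&(Pj[:,2]<.15)
    if k.sum()>30:
        f=np.polyfit(Pj[k,0],Pj[k,2],1);print(c,"theta",-f[0],"z at x=.04",np.polyval(f,.04),k.sum())
    for d in masks_of("blank",s):
        k=d["pixels"];P,u,v=cloud(s,k);Pj=(P-JO)@Rz(JA);k=abs(Pj[:,2]-.053)<.006
        if k.sum()>20: print(c,d["p"],np.median(Pj[k,2]),Pj[k].min(0).round(3),Pj[k].max(0).round(3))
print(observe()["clock"])
E
```

```text
True 24.1833 [-0.1 -1.   6.2] [0.04654785 0.00011272 0.09715456]
[ 0.3 -0.1  4.3]
scene theta 0.02079303732318633 z at x=.04 0.08898945611095764 522
scene 0.85 0.05241613336442141 [-0.035 -0.02   0.048] [0.048 0.024 0.055]
top theta 0.01874925395514358 z at x=.04 0.08814116284651999 582
top 0.87 0.05236241771334482 [-0.047 -0.023  0.047] [0.042 0.023 0.058]
wrist theta 0.01976869662356906 z at x=.04 0.08922197049131768 151
wrist 0.96 0.053210585941019795 [-0.046 -0.021  0.047] [-0.002  0.022  0.056]
26.6583
```

```bash
cd pics; python3 -c "
import cv2,numpy as np
a=cv2.imread('scene5.png');b=cv2.imread('wrist5.png');a=cv2.resize(a,(int(a.shape[1]*400/a.shape[0]),400));b=cv2.resize(b,(500,400));cv2.imwrite('fin5.png',np.hstack([a,b]))"
```

```text
(no output)
```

View pics/fin5.png

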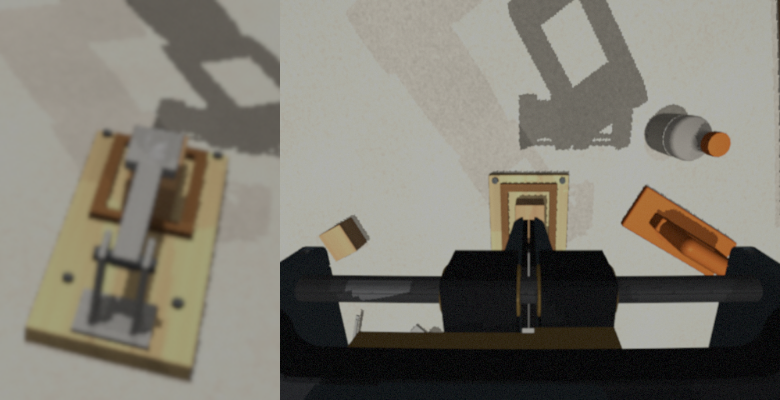

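View pics/top5.png

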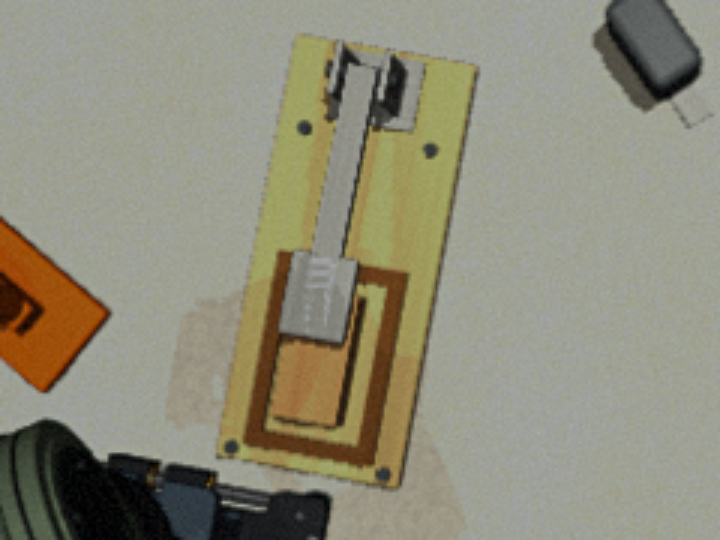

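The arm angle reads 0.02 rad in all three views, the stop angle given for the foot on the block. The block is inside the rails and the gripper is clear. Handing in.

```bash
python3 -c "
from workcell import *
job_done(); print(observe()['clock'])"
```

```text
the job is handed in; nothing more can be done
the job is handed in; nothing more can be done
```

The 90 mm block is lying flat inside the cradle's rails, and the clamp arm is all the way down with its rubber foot on the block. I handed the job in at about 26.7 s of the 64 s allowed, with the robot touching nothing.

- **Loading:** I picked up the middle block and turned the tool half a turn above the cradle, because the wrist camera would have passed close to the raised clamp. I then set the block down to a light contact and let go. After release it was about 1 mm off centre and under 1° off straight. Its top was at 53 mm, which is the height for lying flat on the bed.
- **Clamping:** I pushed the arm down along its arc with the closed fingertips until the force jumped by more than 12 N, then backed away.
- **Last checks:** All three cameras put the arm at 0.019 to 0.021 rad; the expected stop is about 0.02. The block was still inside the rails with its top at 52 to 53 mm.
- **What didn't agree:** One automatic clamp-angle estimate before the push failed because its mask had picked up background; I didn't use it. While pushing along the arc, the wrist force readings were within noise, so I confirmed from pictures that the arm was moving.

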